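# Switch the brass-ball feeder to its other pan

## Task

The feeder's seesaw gate is tipped towards one of the two pans, and this batch of brass balls has to go into the other one. Press down the raised end of the seesaw so that it rocks over to the other side, then push the slide gate's tab fully open so that all five balls run down the other chute into that pan. Do not touch the balls and leave the gate and the slide so, with everything else on the counter undisturbed.

Things in the scene. Friction and masses are not known exactly. Their poses are not given: they have to be found in the camera images.
- feeder: fixed twin-outlet gravity feeder of grey and bare metal. Origin at counter level; x runs up the feed channel, y to its left, z up. The channel (y = 0, inside 30 mm, walls 24 mm) falls from a hopper at x = 0.235 (rim 325 mm high) past the slide gate (floor 220 mm) to its mouth at x = -0.035 (200 mm) over the seesaw; beyond each seesaw end an outlet chute leads down to a pan. Tops: 270 mm for x < 0, 300 mm to x = 0.1.
- seesaw (a joint): tilt of the seesaw gate, a trough 260 mm long (feeder's y), 66 mm wide, on an axle along the feeder's x at (-0.060, 0), 145 mm up. Stops at +0.32 and -0.32; it starts on either. Positive: left (+y) end down, balls run left; negative: right. A steel weight on a stem above the axle holds it on its stop (about 1 N on the raised pad to lift it off); past level it falls to the other stop by itself.
- pad_left (a point): centre of the top of the seesaw's left finger pad: flat tongue 52 (x) by 36 (y) mm, 4 thick, on the front (feeder -x) of the trough, 60 mm in front of the axle's middle and 112 mm left of it. About 199 mm above the counter when raised, 129 mm when fully down, nothing below it. The trough's front wall, 26 mm from here towards +x, rises 32 mm above the pad. Axes as the trough's.
- pad_right (a point): the same on the seesaw's right (-y) finger pad.
- slide (a joint): travel in m of the slide gate, a steel blade across the feed channel at the feeder's x = 0.030 that holds the balls back: 0 closed, 0.045 fully open. It slides to the feeder's left (+y), rubs with 1.5 N and stays where it is left.
- tab (a point): centre of the face to push (it looks to the feeder's -y) of the slide gate's upright steel tab, 36 wide (x), 40 high, 4 mm thick, 274 mm above the counter (lower edge 254 mm; channel walls there are 245 mm, balls behind it up to 255 mm at x = 0.06). Moves with the slide; axes as the feeder's.
- pan_left: blue enamelled pan, fixed, 220 (x) by 200 (y) mm, walls 4 mm thick and 44 mm above the counter, inner floor 9 mm above the counter (9 mm above the origin); under the left outlet. Origin at the centre of its underside.
- pan_right: the same, under the right outlet.
- ball1_center (a point): centre of a solid brass ball, 25 mm diameter, 70 g, waiting in the feed channel behind the slide gate (1 of 5 from the gate)
- ball2_center (a point): centre of a solid brass ball, 25 mm diameter, 70 g, waiting in the feed channel behind the slide gate (2 of 5 from the gate)
- ball3_center (a point): centre of a solid brass ball, 25 mm diameter, 70 g, waiting in the feed channel behind the slide gate (3 of 5 from the gate)
- ball4_center (a point): centre of a solid brass ball, 25 mm diameter, 70 g, waiting in the feed channel behind the slide gate (4 of 5 from the gate)
- ball5_center (a point): centre of a solid brass ball, 25 mm diameter, 70 g, waiting in the feed channel behind the slide gate (5 of 5 from the gate)
- lamp: footed brass oil lamp, 90 mm across and 110 mm tall; stands on the counter in front of the feeder. Loose; leave it alone. Origin at the centre of its underside.
- bell: dark bronze hand bell standing on its mouth, 66 mm across, 108 mm tall; in front of the feeder. Loose; leave it alone. Origin at the centre of its underside.
- jar: amber glass jar with a dark lid, 64 mm across, 100 mm tall; in front of the feeder, between lamp and bell. Loose; leave it alone. Origin at the centre of its underside.
- stick: brass candlestick, 72 mm across the foot, 95 mm tall; on the feeder's 8 mm base plate left of the feed channel. Loose; leave it alone. Origin at the centre of its underside.
- bowl: brass bowl, 96 mm across, 45 mm tall, standing on the feeder's 8 mm base plate right of the feed channel. Loose; leave it alone. Origin at the centre of its underside.
- brush: polishing brush lying on the counter to the left of the feed channel, about 200 mm long along its x. Loose; leave it alone.

How it is judged:
On the way, in this order (a step that is already met when the one before it is completed fails the run):
1. the seesaw gate is rocked over, the slide gate still shut (distance of pad_left from where it was at the start of the episode above 0.042 m and (value of joint seesaw above 0.26 rad or value of joint seesaw below -0.26 rad) and value of joint slide below 0.01 m), for 0.2 s.
2. the slide gate is pushed fully open (value of joint slide above 0.038 m), for 0.2 s.
At the end, for the whole second after the job is handed in: the seesaw leans on the stop opposite to the one it started on (within 0.06 rad), the slide gate is open by more than 36 of its 45 mm, and all five balls lie at rest inside the pan on the side that is now down (distance of pad_left from where it was at the start of the episode above 0.042 m and value of joint slide above 0.036 m and ((value of joint seesaw above 0.26 rad and (x of ball1_center in the frame of pan_left between -0.11 and 0.11 m and y of ball1_center in the frame of pan_left between -0.1 and 0.1 m and z of ball1_center in the frame of pan_left below 0.055 m) and (x of ball2_center in the frame of pan_left between -0.11 and 0.11 m and y of ball2_center in the frame of pan_left between -0.1 and 0.1 m and z of ball2_center in the frame of pan_left below 0.055 m) and (x of ball3_center in the frame of pan_left between -0.11 and 0.11 m and y of ball3_center in the frame of pan_left between -0.1 and 0.1 m and z of ball3_center in the frame of pan_left below 0.055 m) and (x of ball4_center in the frame of pan_left between -0.11 and 0.11 m and y of ball4_center in the frame of pan_left between -0.1 and 0.1 m and z of ball4_center in the frame of pan_left below 0.055 m) and (x of ball5_center in the frame of pan_left between -0.11 and 0.11 m and y of ball5_center in the frame of pan_left between -0.1 and 0.1 m and z of ball5_center in the frame of pan_left below 0.055 m)) or (value of joint seesaw below -0.26 rad and (x of ball1_center in the frame of pan_right between -0.11 and 0.11 m and y of ball1_center in the frame of pan_right between -0.1 and 0.1 m and z of ball1_center in the frame of pan_right below 0.055 m) and (x of ball2_center in the frame of pan_right between -0.11 and 0.11 m and y of ball2_center in the frame of pan_right between -0.1 and 0.1 m and z of ball2_center in the frame of pan_right below 0.055 m) and (x of ball3_center in the frame of pan_right between -0.11 and 0.11 m and y of ball3_center in the frame of pan_right between -0.1 and 0.1 m and z of ball3_center in the frame of pan_right below 0.055 m) and (x of ball4_center in the frame of pan_right between -0.11 and 0.11 m and y of ball4_center in the frame of pan_right between -0.1 and 0.1 m and z of ball4_center in the frame of pan_right below 0.055 m) and (x of ball5_center in the frame of pan_right between -0.11 and 0.11 m and y of ball5_center in the frame of pan_right between -0.1 and 0.1 m and z of ball5_center in the frame of pan_right below 0.055 m))) and linear speed of each of ball1, ball2, ball3, ball4, ball5 below 0.03 m/s); the robot touches nothing.
It fails at once if a ball is touched by the robot (contact force between any of the fingers, the arm and ball1 above 0.3 N or contact force between any of the fingers, the arm and ball2 above 0.3 N or contact force between any of the fingers, the arm and ball3 above 0.3 N or contact force between any of the fingers, the arm and ball4 above 0.3 N or contact force between any of the fingers, the arm and ball5 above 0.3 N).
It fails at once if something else on the counter is knocked, moved or lifted (more than 20 mm) (distance of any of lamp, bell, jar, stick, bowl, brush from where it was at the start of the episode above 0.02 m).
It also fails if it takes over 48 s, if anything falls off the work surface, if the arm or the gripper's body presses on something with over 40 N, if the wrist force passes 120 N, or if a joint passes its speed limit or range.

## Robot

A 6-joint arm with a two-finger parallel gripper is mounted at the origin on the work surface. World frame = base frame: x ahead of the robot, y to its left, z up, the work surface at z = 0. Lengths are in m, angles in rad, forces in N, time in s.
With the tool pointing down it reaches from about 0.35 to 0.85 m from the base axis. Payload 8.1 kg.
Tool frame: the origin (TCP) lies between the finger pads; the fingertips stand tips_ahead ahead of it and the grasp point (between the pads) lies 8 mm behind it (tips_ahead is the distance from the TCP to the fingertips, in m); z points along the fingers, x is the direction in which the jaws open and shut, and the axes are right-handed (so a half turn about z gives the same grasp; the last joint's range is limited). The gripper opens to 93 mm and grips with 3 to 60 N. Pads are 15 mm wide; open, the fingers measure 128 mm over their backs; the gripper's body (75 mm by 188 mm) begins 65 mm behind the grasp point.
Start: joints at [1.248, 0.13, 1.488, -0, 1.523, -0.085], TCP at [0.141, 0.583, 0.23] pointing down, gripper open.
Joint ranges: [-2.96, 2.96], [-0.89, 2.26], [0.02, 2.5], [-1.34, 4.48], [0, 2.73], [-2.66, 2.66]. Speed limits (rad/s): [2.39, 2.39, 2.79, 3.14, 3.14, 3.14].

## Interface

Orientations are given as a rotation vector (axis times angle).
In Python, from plant import * gives the robot as it stands.
- The arm moves only by the tool play_rows, never from a script. Its argument "increments" is a list that holds one entry, the list of rows, each a list of 4 numbers: the shift along the tool's x, y, z in cm, then the turn about the tool's z in rad. A call has 1 to 5 rows; each row is the pose to reach, as a shift and turn from the pose measured when the call began, along the tool's axes at that moment; what a row does not reach only later rows make up. A row lasts 1/10 s, in which the tool goes at most 50 mm and 8.59 degrees, less where a joint would pass 70% of its speed; a pose out of reach is approached as far as the arm can. A call with a gripper value outside its range is refused whole. "jaw" is the finger opening in cm, from 0 to 9.3, set as the call begins (left out, the last holds). The fingers move at their own pace and stop on an object; "squeeze" is the grip in N (left out, the last holds). Time passes only in rows, so rows that repeat a pose let the fingers close. It gives the time, the measured TCP pose, the force and the opening at its end, in the units of the state.
- read_state(): the state, without advancing time (a new reading comes with each control period).
- read_camera(name): name is "scene" or "top"; returns (picture, depth): 400x640x3 uint8, blue, green, red; 400x640 float32, m along the optical axis (not along the pixel's ray), 0 where there is no reading.
- camera_params(name): a dict with "K" (3x3 intrinsics, pixels), "k1" (the pictures are not rectified: a ray, as slopes to the right and down, at radius r is drawn at 1 + k1 r^2 times it, then the intrinsics apply), "eye" and "orientation" of the camera in the world. Camera axes: x right, y up, looking along -z (the intrinsics and any distortion apply to the point x, -y, -z); pixel columns grow to the right and rows downward; lengths in m; the calibration is good to about 2 mm. A picture is of the moment at which its call begins. camera_params takes no time and is no camera call.
- close_job(): hands the job in, once; it reports no verdict.
The state is a dict: "t": time; "q": joint angles; "dq": joint speeds; "joint_torque": joint torques, N m; "tool_pos": TCP position; "orientation": TCP orientation; "force": force on the tool from outside, world axes, zero at the start; "wrist_torque": the same for the moment, N m; "opening": finger opening in m.
Only numpy, scipy, OpenCV 4.12 (cv2) and the standard library are available. Lean on these libraries where they do the work, as an engineer would, in place of code of your own. Each camera call takes 0.05 s, during which the arm holds its last target.

## Working session

There is one attempt and no reset: what is moved stays moved. The work goes in short steps, Python scripts to look and compute and a tool call to move; the robot and the scene stay as the last step left them, time stands still between calls to the robot, and variables do not carry over. Pictures are saved under pics/ and viewed, and the job is handed in when it is done.

Besides the shell and the picture viewer there is one more tool, called after "Request:" as a command line: name --argument value ..., lists and objects as JSON in quotes. play_rows: Moves the arm, as the interface text tells. Its arguments: {"type":"object","properties":{"increments":{"type":"array"},"jaw":{"type":"number"},"squeeze":{"type":"number"}},"required":["increments"]}

```bash
mkdir -p pics; ls; python3 - <<'E'
from plant import *
import cv2
s=read_state();print(s)
for n in("scene","top"):
    p,d=read_camera(n);cv2.imwrite(f"pics/{n}0.png",p)
    import numpy as np;np.save(f"{n}0.npy",d)
    print(camera_params(n))
E
```

```text
pics
{'t': 0.0, 'q': array([ 1.24758799e+00,  1.31162734e-01,  1.48927822e+00,  4.79619137e-05,
        1.52298607e+00, -8.53584105e-02]), 'dq': array([-0.00081117, -0.00080626,  0.00136171,  0.00010786, -0.00032652,
        0.00053065]), 'joint_torque': array([-7.21691904e-04, -5.59828162e+01, -4.91771793e+01,  7.65514397e-02,
        3.46327003e-02, -2.19125718e-04]), 'tool_pos': array([0.14113124, 0.58260434, 0.22858707]), 'orientation': array([ 2.46855493e+00,  1.94158708e+00, -2.44899686e-03]), 'force': array([-0.43940471,  0.04087262, -0.07942426]), 'wrist_torque': array([ 0.00084478, -0.04674427, -0.03258458]), 'opening': 0.09292575508907928}
{'K': array([[476.94294807,   0.        , 314.43567308],
       [  0.        , 476.94294807, 195.64992417],
       [  0.        ,   0.        ,   1.        ]]), 'k1': -0.04523193055997995, 'eye': array([1.51887417, 0.1807663 , 1.06831686]), 'orientation': array([0.60575019, 0.69919058, 1.64072479])}
{'K': array([[417.42041232,   0.        , 319.76972118],
       [  0.        , 417.42041232, 198.87292979],
       [  0.        ,   0.        ,   1.        ]]), 'k1': -0.04780978414796267, 'eye': array([0.50267849, 0.02586604, 1.18008992]), 'orientation': array([ 0.05146313, -0.08113781, -1.54777172])}
```

View pics/scene0.png

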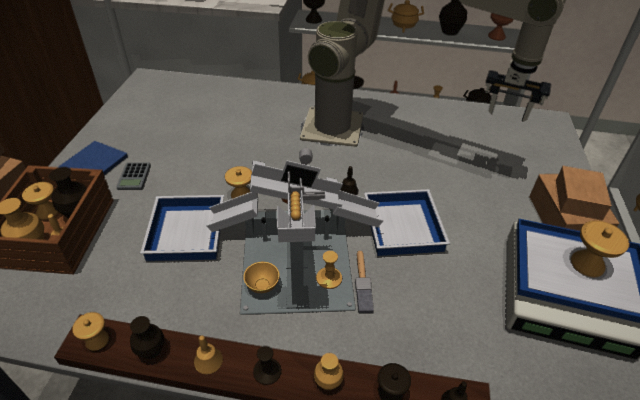

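View pics/top0.png

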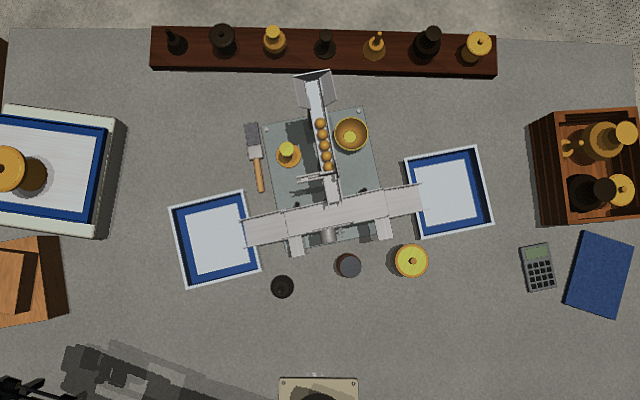

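```bash
cat > h.py <<'E'
import numpy as np,cv2
from scipy.spatial.transform import Rotation as R
from plant import *
def deproj(n,d,u,v):
    c=camera_params(n);K=c["K"]
    # one-step: distorted normalized -> undistorted
    p=cv2.undistortPoints(np.array([[[u,v]]],float),K,np.array([c["k1"],0,0,0,0.]))[0,0]
    return c["eye"]+R.from_rotvec(c["orientation"]).apply(np.array([p[0],-p[1],-1])*d)
def cloud(n,d):
    c=camera_params(n);h,w=d.shape
    uv=np.stack(np.meshgrid(np.arange(w),np.arange(h)),-1).reshape(-1,1,2).astype(float)
    p=cv2.undistortPoints(uv,c["K"],np.array([c["k1"],0,0,0,0.]))[:,0]
    P=np.c_[p[:,0],-p[:,1],-np.ones(len(p))]*d.reshape(-1,1)
    return (c["eye"]+R.from_rotvec(c["orientation"]).apply(P)).reshape(h,w,3)
def proj(n,P):
    c=camera_params(n);q=R.from_rotvec(c["orientation"]).inv().apply(np.atleast_2d(P)-c["eye"])
    s=np.c_[q[:,0],-q[:,1]]/-q[:,2:]
    s=s*(1+c["k1"]*(s**2).sum(1,keepdims=True))
    return s@c["K"][:2,:2].T+c["K"][:2,2]
def crop(img,u0,v0,u1,v1,k,f):
    cv2.imwrite(f,cv2.resize(img[v0:v1,u0:u1],None,fx=k,fy=k,interpolation=cv2.INTER_CUBIC))
E
python3 - <<'E'
from h import *
t=cv2.imread("pics/top0.png");s=cv2.imread("pics/scene0.png")
crop(t,230,60,430,290,2.6,"pics/topc.png" ) if 0 else crop(t,230,110,430,270,4,"pics/topc.png")
crop(s,200,150,390,290,4,"pics/scenec.png")
C=cloud("top",np.load("top0.npy"))
for u,v in[(295,248),(296,240),(384,235),(385,225),(345,262),(320,120),(326,140),(325,177),(200,240),(450,190),(275,230),(400,205),(325,240),(412,260),(282,286)]:
    print(u,v,C[v,u].round(3))
E
```

```text
295 248 [0.467 0.066 0.128]
296 240 [0.487 0.064 0.129]
384 235 [ 0.504 -0.145  0.196]
385 225 [ 0.528 -0.146  0.202]
345 262 [ 0.433 -0.062  0.1  ]
320 120 [0.754 0.013 0.278]
326 140 [ 0.714 -0.002  0.261]
325 177 [ 0.636 -0.003  0.22 ]
200 240 [0.48  0.336 0.01 ]
450 190 [ 0.636 -0.366  0.008]
275 230 [0.512 0.122 0.08 ]
400 205 [ 0.586 -0.21   0.067]
325 240 [ 0.491 -0.004  0.26 ]
412 260 [ 0.442 -0.234  0.105]
282 286 [0.364 0.101 0.055]
```

View pics/topc.png

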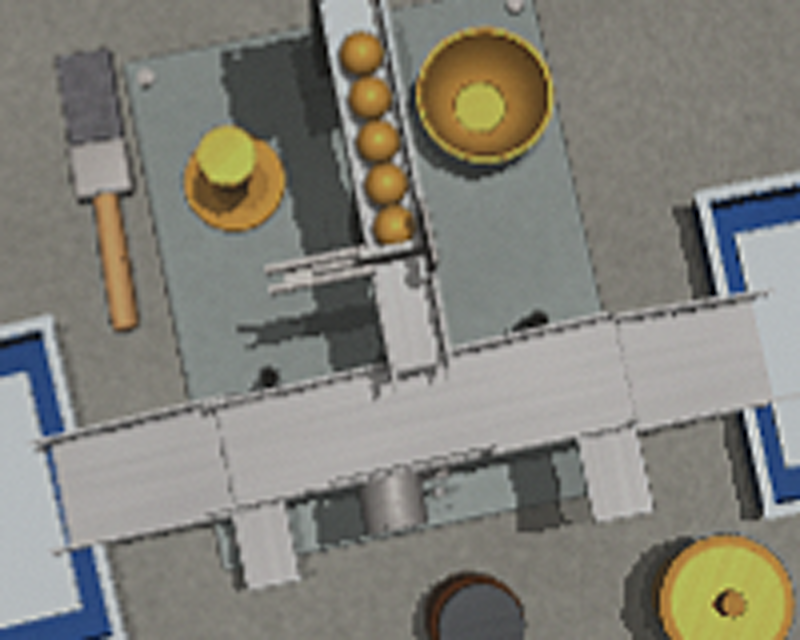

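View pics/scenec.png

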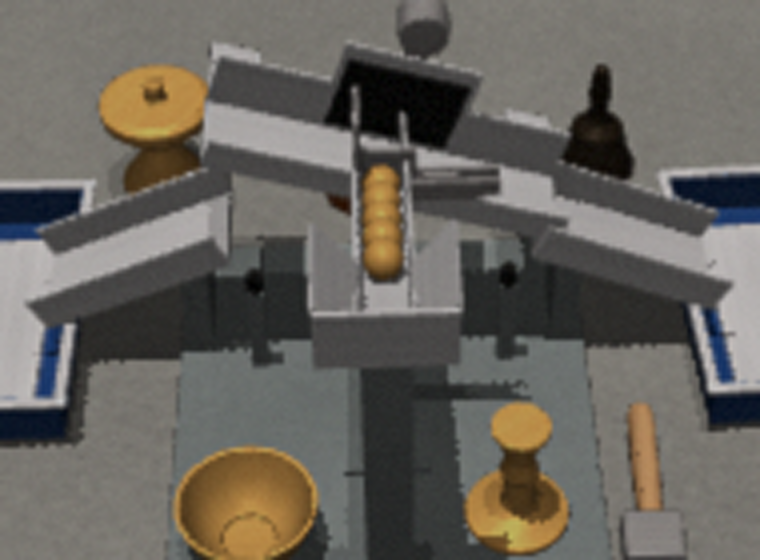

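```bash
python3 - <<'E'
from h import *
C=cloud("top",np.load("top0.npy"));S=cloud("scene",np.load("scene0.npy"))
def reg(u0,v0,u1,v1,z0,z1):
    P=C[v0:v1,u0:u1].reshape(-1,3);P=P[(P[:,2]>z0)&(P[:,2]<z1)];
    r=cv2.minAreaRect(P[:,:2].astype(np.float32)*1000);return P.mean(0).round(4),r,len(P)
print(reg(288,237,306,258,.12,.14));print(reg(375,217,395,241,.185,.21))
# pans rim / floors
for b in((170,190,265,290),(400,145,495,240)):
    P=C[b[1]:b[3],b[0]:b[2]].reshape(-1,3);Q=P[(P[:,2]>.038)&(P[:,2]<.05)];print(cv2.minAreaRect((Q[:,:2]*1000).astype(np.float32)))
# balls
hsv=cv2.cvtColor(cv2.imread("pics/top0.png"),cv2.COLOR_BGR2HSV)
for u,v in((320.5,123),(322.5,134),(324.5,145),(326.5,156),(328,166)):print(C[int(v),int(u)].round(4))
for u,v in((300,170),(290,175),(312,175),(300,183),(306,157),(303,195)):print('sc',S[v,u].round(4))
for v in range(164,190,2):print(v,[int(1000*C[v,u,2]) for u in range(294,344,2)])
E
```

```text
(array([0.4721, 0.0641, 0.1287]), ((473.353759765625, 63.77544403076172), (51.08567810058594, 35.438507080078125), 14.231610298156738), 268)
(array([ 0.5208, -0.1431,  0.1993]), ((521.3670654296875, -143.51174926757812), (52.11383819580078, 35.674617767333984), 13.139488220214844), 335)
((486.21063232421875, 289.0367431640625), (231.66567993164062, 214.5415496826172), 15.131495475769043)
((630.4213256835938, -350.53228759765625), (231.20867919921875, 214.91714477539062), 12.407279968261719)
[0.7471 0.0126 0.2793]
[0.7248 0.0075 0.27  ]
[0.7009 0.0025 0.266 ]
[ 0.6781 -0.0028  0.2563]
[ 0.6569 -0.008   0.248 ]
sc [ 0.5185 -0.0239  0.2075]
sc [ 0.528  -0.0507  0.1929]
sc [0.514  0.0096 0.1907]
sc [ 0.5976 -0.008   0.2308]
sc [ 0.5129 -0.0079  0.2519]
sc [0.6431 0.0088 0.2322]
164 [18, 16, 9, 11, 6, 5, 2, 10, 8, 12, 13, 7, 113, 252, 228, 243, 248, 251, 249, 243, 265, 294, 5, 9, 11]
166 [9, 5, 7, 10, 7, 8, 1180, 5, 13, 14, 11, 11, 95, 247, 227, 244, 250, 248, 248, 246, 223, 295, 7, 6, 9]
168 [6, 11, 9, 2, 9, 8, 7, 12, 7, 13, 11, 11, 67, 227, 225, 241, 248, 247, 246, 242, 224, 293, 7, 11,
[... 398 characters left out ...]
223, 230, 234, 218, 214, 218, 217, 217, 219, 218, 276, 9, 2]
178 [6, 220, 5, 6, 219, 219, 221, 225, 230, 230, 229, 232, 229, 226, 221, 219, 215, 218, 219, 214, 215, 215, 236, 15, 7]
180 [9, 4, 7, 6, 236, 233, 231, 231, 228, 9, 4, 4, 5, 8, 12, 241, 216, 217, 216, 213, 212, 216, 239, 8, 9]
182 [10, 7, 232, 227, 219, 10, 7, 8, 7, 12, 6, 8, 8, 8, 7, 239, 214, 215, 216, 214, 212, 214, 237, 8, 7]
184 [5, 11, 6, 11, 7, 8, 7, 9, 12, 7, 8, 10, 8, 10, 6, 238, 212, 215, 211, 212, 211, 214, 227, 8, 11]
186 [6, 7, 7, 11, 9, 4, 7, 6, 7, 10, 8, 12, 4, 5, 5, 235, 212, 211, 211, 210, 209, 208, 215, 234, 9]
188 [9, 9, 10, 10, 5, 9, 7, 8, 9, 5, 10, 6, 7, 10, 10, 219, 207, 209, 207, 208, 207, 211, 207, 231, 12]
```

```bash
cat >> h.py <<'E'
yaw=np.radians(13.3);O=np.array([.6155,-.0179,0])
RF=R.from_euler('z',yaw)
def toF(P): return RF.inv().apply(np.reshape(P,(-1,3))-O).reshape(np.shape(P))
def toW(P): return RF.apply(np.reshape(P,(-1,3)))+O
E
python3 - <<'E'
from h import *
np.set_printoptions(precision=4,suppress=True)
for n in("top","scene"):
    C=cloud(n,np.load(n+"0.npy"));F=toF(C).reshape(-1,3)
    m=(F[:,0]>-.02)&(F[:,0]<.09)&(abs(F[:,1])<.08)&(F[:,2]>.258)&(F[:,2]<.34);print(n);print(F[m])
    m=(abs(F[:,0]+.06)<.1)&(abs(F[:,1])<.2)&(F[:,2]>.235)&(F[:,2]<.34);Q=F[m];print(Q.min(0),Q.max(0),len(Q),Q.mean(0))
C=cloud("top",np.load("top0.npy"))
for n,(u0,v0,u1,v1,z) in dict(lamp=(390,240,432,282,.03),jar=(333,250,362,280,.03),bell=(268,272,296,302,.03),base=(230,100,430,270,-1)).items():
    P=C[v0:v1,u0:u1].reshape(-1,3);P=P[P[:,2]>z]
    if z>0:print(n,toF(P.mean(0)),P.mean(0),P[:,2].max(),toF(P).min(0),toF(P).max(0))
E
```

```text
top
[[ 0.0888 -0.0159  0.2672]
 [ 0.089  -0.0184  0.2641]
 [ 0.0897 -0.0025  0.2652]
 [ 0.0892 -0.0047  0.2656]
 [ 0.0889 -0.0069  0.265 ]
 [ 0.0889 -0.0093  0.2624]
 [ 0.0873 -0.0158  0.2636]
 [ 0.0873 -0.0181  0.2616]
 [ 0.0897  0.0065  0.2633]
 [ 0.0894  0.0043  0.263 ]
 [ 0.0889  0.0022  0.2631]
 [ 0.0878  0.0002  0.266 ]
 [ 0.0876 -0.0021  0.2649]
 [ 0.0876 -0.0044  0.2628]
 [ 0.0875 -0.0068  0.261 ]
 [ 0.0871 -0.009   0.2605]
 [ 0.0859 -0.0156  0.2598]
 [ 0.085  -0.0176  0.2618]
 [ 0.089   0.0159  0.2652]
 [ 0.0886  0.009   0.2602]
 [ 0.0874  0.0071  0.2642]
 [ 0.0876  0.0046  0.2607]
 [ 0.0864  0.0027  0.2645]
 [ 0.0863  0.0004  0.2625]
 [ 0.086  -0.0018  0.2618]
 [ 0.0847 -0.0037  0.266 ]
 [ 0.0848 -0.0061  0.263 ]
 [ 0.0852 -0.0086  0.2592]
 [ 0.0821 -0.0168  0.2652]
 [ 0.0874  0.0161  0.2619]
 [ 0.0866  0.0094  0.2594]
 [ 0.0861  0.0072  0.2594]
 [ 0.0857  0.005   0.2593]
 [ 0.0847  0.003   0.2617]
 [ 0.0839  0.0009  0.2634]
 [ 0.0837 -0.0013  0.2623]
 [ 0.0833 -0.0035  0.2618]
 [ 0.0829 -0.0057  0.2617]
 [ 0.0812 -0.017   0.2586]
 [ 0.0851  0.0166  0.2624]
 [ 0.0834  0.005
[... 4122 characters left out ...]
 0.0883 -0.0044  0.265 ]
 [ 0.0894 -0.002   0.2659]
 [ 0.0898  0.0004  0.2662]
 [ 0.0868  0.0029  0.2632]
 [ 0.0858  0.0054  0.2622]
 [ 0.0864 -0.0117  0.2601]
 [ 0.0897  0.0052  0.2625]
 [ 0.0866  0.0078  0.2594]
 [ 0.0899 -0.0118  0.2601]]
[-0.127  -0.1067  0.2352] [0.0396 0.0691 0.2982] 311 [-0.0532  0.0164  0.2525]
lamp [-0.2191 -0.1685  0.1042] [ 0.441  -0.2323  0.1042] 1.1800899207753928 [-0.2654 -0.2172  0.0751] [-0.0997  0.0685  1.1801]
jar [-0.1969 -0.0077  0.0994] [ 0.4257 -0.0707  0.0994] 1.1800899207753928 [-0.2292 -0.0414  0.0327] [-0.0997  0.0685  1.1801]
bell [-0.2171  0.1746  0.0894] [0.3641 0.102  0.0894] 1.1800899207753928 [-0.2466  0.0685  0.0301] [-0.0997  0.2032  1.1801]
```

```bash
python3 - <<'E'
from h import *
import plant
print([n for n in dir(plant) if n[0]!='_'])
for n in dir(plant):
    if 'tip' in n.lower(): print(n,getattr(plant,n))
s=read_state();M=R.from_rotvec(s["orientation"]).as_matrix();print(M.round(3))
print("tool x in feeder deg",np.degrees(np.arctan2(M[1,0],M[0,0]))-13.3)
C=cloud("scene",np.load("scene0.npy"));P=C[60:130,470:560].reshape(-1,3)
m=(np.hypot(P[:,0]-.141,P[:,1]-.583)<.09)&(P[:,2]>.05)
P=P[m];print(P[:,2].min());
for z in np.arange(.18,.36,.01):
    q=(P[m[m]]-s["tool_pos"])@M;a=(P[:,2]>z)&(P[:,2]<=z+.01)
    if a.sum():print(round(z,2),a.sum(),q[a].min(0).round(3),q[a].max(0).round(3))
E
```

```text
['IKError', 'camera_params', 'close_job', 'read_camera', 'read_state', 'tips_ahead']
tips_ahead 0.011
[[ 0.236  0.972 -0.001]
 [ 0.972 -0.236 -0.002]
 [-0.002 -0.    -1.   ]]
tool x in feeder deg 63.077241873278325
0.21823905094977392
0.21 1 [0.047 0.007 0.01 ] [0.047 0.007 0.01 ]
0.22 26 [-0.059  0.002 -0.001] [0.06  0.012 0.009]
0.23 28 [-0.062 -0.008 -0.011] [ 0.059  0.011 -0.002]
0.24 24 [-0.062  0.    -0.02 ] [ 0.06   0.015 -0.012]
0.25 32 [-0.063  0.001 -0.031] [ 0.061  0.015 -0.022]
0.26 29 [-0.067 -0.006 -0.041] [ 0.061  0.014 -0.033]
0.27 27 [-0.065  0.001 -0.051] [ 0.06   0.013 -0.042]
0.28 35 [-0.068 -0.    -0.061] [ 0.061  0.016 -0.052]
0.29 10 [-0.066  0.006 -0.065] [ 0.059  0.015 -0.062]
0.3 22 [-0.085 -0.005 -0.081] [ 0.083  0.038 -0.072]
0.31 134 [-0.084 -0.022 -0.091] [ 0.082  0.043 -0.081]
0.32 180 [-0.082 -0.031 -0.101] [ 0.083  0.044 -0.091]
0.33 158 [-0.084 -0.029 -0.111] [ 0.083  0.037 -0.101]
0.34 405 [-0.089 -0.037 -0.121] [ 0.089  0.041 -0.111]
0.35 71 [-0.043 -0.009 -0.131] [ 0.011  0.028 -0.121]
```

```bash
cat >> h.py <<'E'
def go(Ftip,dyaw=0):
    "feeder-frame tip target -> shift in tool axes cm, turn"
    s=read_state();M=R.from_rotvec(s["orientation"]).as_matrix()
    W=toW(np.array(Ftip,float))[0]+[0,0,tips_ahead]
    d=(W-s["tool_pos"])@M*100
    a=np.arctan2(M[1,0],M[0,0]);t=a-(yaw+dyaw)
    t=(t+np.pi)%(2*np.pi)-np.pi
    print("t",round(s["t"],2),"shift",d.round(2),"turn",round(t,3),"tipF",toF(s["tool_pos"]+M[:,2]*tips_ahead).round(4),"F",s["force"].round(2))
E
python3 -c "
from h import *
go([-.124,-.106,.34]);go([-.124,-.106,.22])
print(toW([[-.124,-.106,.22]]))"
```

```text
t 0.1 shift [-62.28  53.99 -12.14] turn 1.101 tipF [-0.3235  0.6935  0.2177] F [ 0.42 -0.23 -0.95]
t 0.1 shift [-62.26  53.99  -0.14] turn 1.101 tipF [-0.3235  0.6935  0.2177] F [ 0.42 -0.23 -0.95]
[[ 0.51921109 -0.14958313  0.22      ]]
```

Request:
play_rows --increments '[[[0,0,-4,0],[-1,1,-8,0.1],[-4,3.5,-11,0.2],[-7,6,-13,0.3],[-10,9,-13,0.4]]]' --jaw 0

```text
t: 0.6
tool_pos: [0.2056, 0.4643, 0.3625]
orientation: [-2.806, -1.408, -0.005]
force: [0.3, -0.0, -0.4]
opening: 0.0573
```

```bash
python3 -c "
from h import *
go([-.124,-.106,.34]);print(read_state()['opening'])"
```

```text
t 0.6 shift [-30.48  61.83   1.02] turn 0.698 tipF [-0.2879  0.5636  0.3515] F [ 0.34 -0.   -0.43]
0.05729425319891416
```

Request:
play_rows --increments '[[[-2,4,0,0.1],[-4,8,0,0.2],[-6,12,0,0.3],[-8,16,0,0.4],[-10,20,0,0.5]]]'

```text
t: 1.1
tool_pos: [0.3064, 0.2629, 0.3617]
orientation: [-3.068, -0.664, -0.004]
force: [0.8, 0.7, -0.3]
opening: 0.0177
```

```bash
python3 -c "
from h import *
go([-.124,-.106,.34]);print(read_state()['opening'])"
```

```text
t 1.1 shift [ 2.31 46.36  0.99] turn 0.194 tipF [-0.2361  0.3444  0.3507] F [ 0.75  0.69 -0.25]
0.017700676299051962
```

Request:
play_rows --increments '[[[0.2,4.5,0,0.1],[0.4,9,0,0.19],[0.7,13.5,0,0.19],[0.9,18,0,0.19],[1.2,22.5,0,0.19]]]'

```text
t: 1.6
tool_pos: [0.4107, 0.0612, 0.3612]
orientation: [-3.117, -0.37, -0.004]
force: [1.5, 1.0, 0.0]
opening: 0.0004
```

```bash
python3 -c "
from h import *
go([-.124,-.106,.34]);print(read_state()['opening'])"
```

```text
t 1.6 shift [ 5.61 23.03  0.98] turn 0.004 tipF [-0.1811  0.1241  0.3502] F [1.55 1.01 0.02]
0.00040554457960387084
```

Request:
play_rows --increments '[[[1.1,4.6,0,0],[2.2,9.2,0,0],[3.4,13.8,0,0],[4.5,18.5,0,0],[5.6,23,0,0]]]'

```text
t: 2.1
tool_pos: [0.5194, -0.1514, 0.3602]
orientation: [-3.117, -0.369, -0.003]
force: [0.5, 1.4, 0.6]
opening: 0.0004
```

Request:
play_rows --increments '[[[0,0,0,0]]]'

```text
t: 2.2
tool_pos: [0.52, -0.1558, 0.3575]
orientation: [-3.117, -0.362, 0.003]
force: [-1.2, 0.5, -0.5]
opening: 0.0007
```

```bash
python3 -c "
from h import *
go([-.124,-.106,.22])
for n in ('top','scene'):
    p,d=read_camera(n);cv2.imwrite(f'pics/{n}1.png',p[100:330,180:470] if n=='top' else p[60:300,150:450])
"
```

```text
t 2.2 shift [ 0.08 -0.57 12.65] turn -0.001 tipF [-0.1247 -0.1122  0.3465] F [-1.16  0.47 -0.47]
```

View pics/scene1.png

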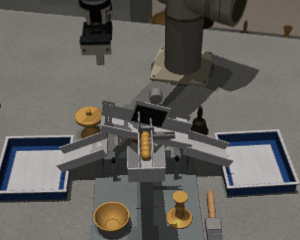

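View pics/top1.png

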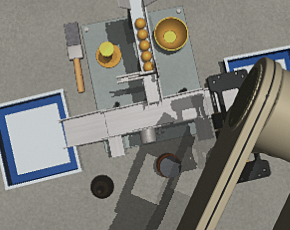

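Request:
play_rows --increments '[[[0,-0.3,4,0],[0,-0.5,8,0],[0,-0.5,11,0],[0,-0.5,12.5,0],[0,-0.5,12.5,0]]]'

```text
t: 2.8
tool_pos: [0.5166, -0.1453, 0.232]
orientation: [-3.113, -0.367, 0.005]
force: [-0.5, -0.4, -0.0]
opening: 0.0004
```

```bash
python3 -c "
from h import *
go([-.124,-.106,.20])
for n in ['scene']:
    p,d=read_camera(n);crop(p,200,150,350,270,4,'pics/scene2.png')
"
```

```text
t 2.8 shift [0.16 0.49 2.09] turn 0.003 tipF [-0.1256 -0.1012  0.221 ] F [-0.49 -0.39 -0.02]
```

View pics/scene2.png

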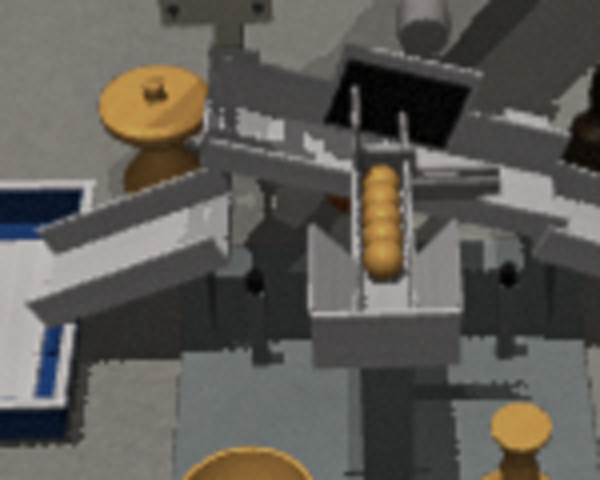

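Request:
play_rows --increments '[[[0.1,0.5,1.5,0],[0.1,0.5,2.5,0],[0.1,0.5,3.5,0],[0.1,0.6,4.5,0],[0.1,0.6,5.5,0]]]'

```text
t: 3.35
tool_pos: [0.5198, -0.1514, 0.1782]
orientation: [-3.115, -0.367, 0.002]
force: [0.1, -1.5, -0.4]
opening: 0.0006
```

Request:
play_rows --increments '[[[0,0,1.0,0],[0,0,2,0],[0,0,2,0]]]'

```text
t: 3.65
tool_pos: [0.5186, -0.1508, 0.1559]
orientation: [-3.113, -0.367, 0.006]
force: [-0.5, -0.2, 0.2]
opening: 0.0004
```

```bash
python3 -c "
from h import *
go([-.124,-.106,.30])
for n in ['scene']:
    p,d=read_camera(n);crop(p,200,150,390,270,4,'pics/scene3.png')
"
```

```text
t 3.65 shift [  0.04  -0.22 -15.51] turn 0.002 tipF [-0.125  -0.1069  0.1449] F [-0.54 -0.15  0.2 ]
```

View pics/scene3.png

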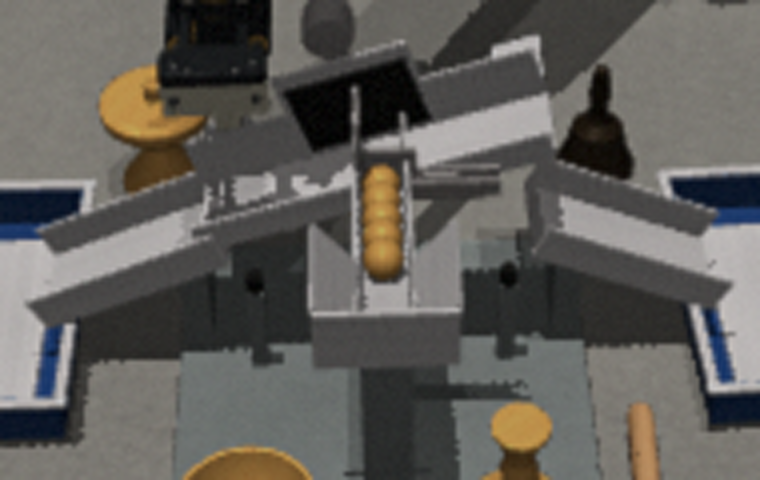

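Request:
play_rows --increments '[[[0,0,-4,0],[0,0,-8,0],[0,0,-12,0],[0,0,-16,0],[0,0,-19.5,0]]]'

```text
t: 4.2
tool_pos: [0.52, -0.1522, 0.3552]
orientation: [-3.115, -0.367, 0.001]
force: [0.8, -0.4, -0.6]
opening: 0.0005
```

```bash
python3 -c "
from h import *
go([.03,-.065,.34])
"
```

```text
t 4.2 shift [15.39 -4.33  0.45] turn 0.002 tipF [-0.1238 -0.1086  0.3442] F [ 0.85 -0.38 -0.63]
```

Request:
play_rows --increments '[[[4,-1,0,0],[8,-2.2,0,0],[12,-3.3,0,0],[15.4,-4.3,0,0],[15.4,-4.3,0,0]]]'

```text
t: 4.7
tool_pos: [0.6621, -0.0718, 0.3531]
orientation: [-3.113, -0.372, 0.004]
force: [0.3, -0.3, -0.3]
opening: 0.0006
```

Request:
play_rows --increments '[[[0,0,2.5,0],[0,0,5,0],[0,0,6.5,0],[0,0,6.5,0]]]'

```text
t: 5.1
tool_pos: [0.6604, -0.0715, 0.2856]
orientation: [-3.112, -0.371, 0.011]
force: [0.0, 1.1, -0.2]
opening: 0.0002
```

```bash
python3 -c "
from h import *
go([.03,-.026,.27])
C={}
for n in ('top','scene'):
    p,d=read_camera(n);C[n]=cloud(n,d);crop(p,*((260,120,420,240) if n=='top' else (200,120,390,270)),4,f'pics/{n}4.png')
for n in C:
  F=toF(C[n]).reshape(-1,3)
  for x0,x1,y0,y1,z0,z1 in((.0,.06,-.03,-.005,.26,.31),(-.16,-.09,.08,.15,.16,.23)):
    m=(F[:,0]>x0)&(F[:,0]<x1)&(F[:,1]>y0)&(F[:,1]<y1)&(F[:,2]>z0)&(F[:,2]<z1);print(n,m.sum(),F[m].mean(0),F[m].min(0),F[m].max(0))
"
```

```text
t 5.1 shift [-0.12 -3.65  0.49] turn 0.005 tipF [ 0.0313 -0.0624  0.2746] F [ 0.03  1.08 -0.19]<string>:10: RuntimeWarning: Mean of empty slice.
  ret = um.true_divide(
Traceback (most recent call last):
ValueError: zero-size array to reduction operation minimum which has no identity
```

View pics/scene4.png

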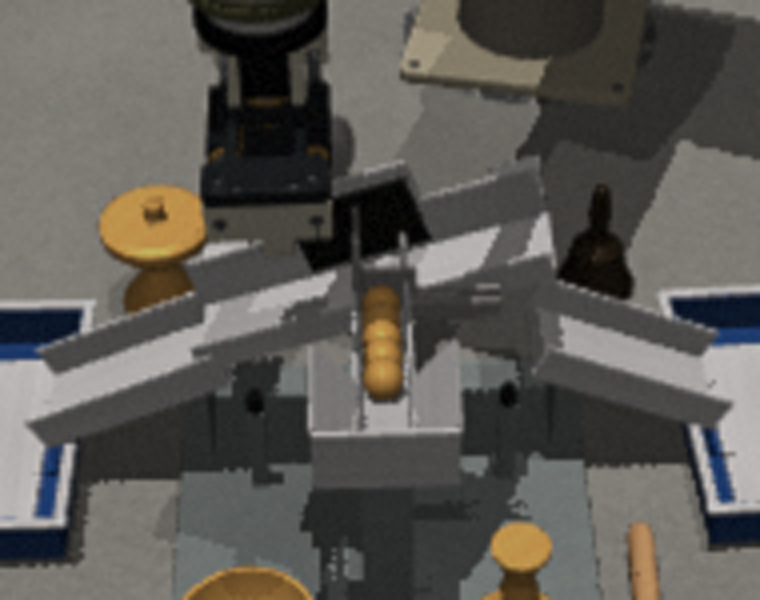

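View pics/top4.png

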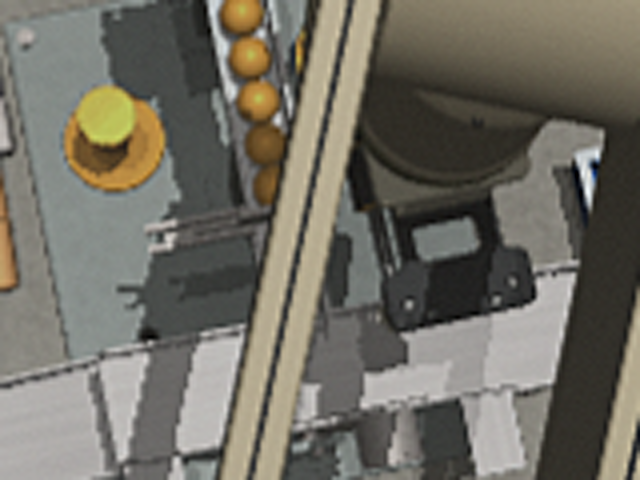

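Request:
play_rows --increments '[[[-0.1,-1.5,0.2,0],[-0.1,-3,0.3,0],[-0.1,-4,0.3,0],[-0.1,-5,0.3,0],[-0.1,-5.5,0.3,0]]]'

```text
t: 5.7
tool_pos: [0.648, -0.0172, 0.2875]
orientation: [-3.113, -0.373, 0.001]
force: [1.2, -1.4, 2.2]
opening: 0.0002
```

```bash
python3 -c "
from h import *
go([.03,.022,.27])
p,d=read_camera('scene');crop(p,240,160,370,240,5,'pics/scene5.png')
"
```

```text
t 5.7 shift [-0.16 -2.87  0.67] turn 0.006 tipF [ 0.0318 -0.0067  0.2765] F [ 1.18 -1.41  2.17]
```

View pics/scene5.png

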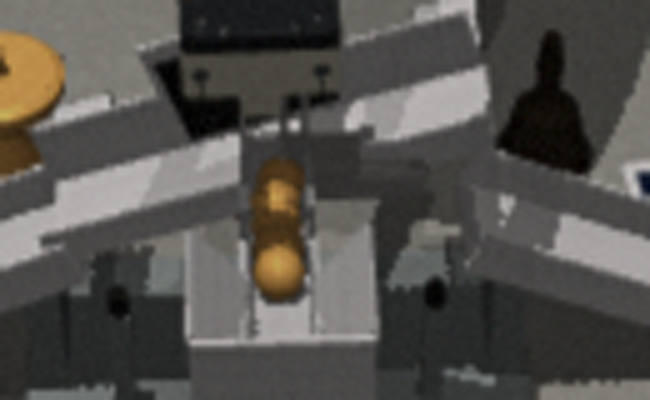

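Request:
play_rows --increments '[[[-0.1,-1,0.3,0],[-0.1,-2,0.3,0],[-0.1,-2.7,0.3,0],[-0.1,-3,0.3,0],[-0.1,-3,0.3,0]]]'

```text
t: 6.25
tool_pos: [0.6414, 0.004, 0.2841]
orientation: [3.114, 0.362, 0.002]
force: [12.1, -33.4, -4.6]
opening: 0.0006
```

```bash
python3 -c "
from h import *
go([.03,.022,.27])
p,d=read_camera('scene');crop(p,180,140,390,280,3.8,'pics/scene6.png')
F=toF(cloud('scene',d)).reshape(-1,3)
m=(F[:,0]>.005)&(F[:,0]<.06)&(F[:,1]>.015)&(F[:,1]<.06)&(F[:,2]>.262)&(F[:,2]<.297);print(m.sum(),F[m].min(0),F[m].max(0),np.median(F[m],0))
"
```

```text
t 6.25 shift [-0.02 -0.67  0.31] turn -0.001 tipF [0.0302 0.0152 0.2731] F [ 12.13 -33.38  -4.63]
26 [0.02891236 0.01685214 0.26265039] [0.04790891 0.02440811 0.29639324] [0.04497868 0.02186095 0.28758787]
```

View pics/scene6.png

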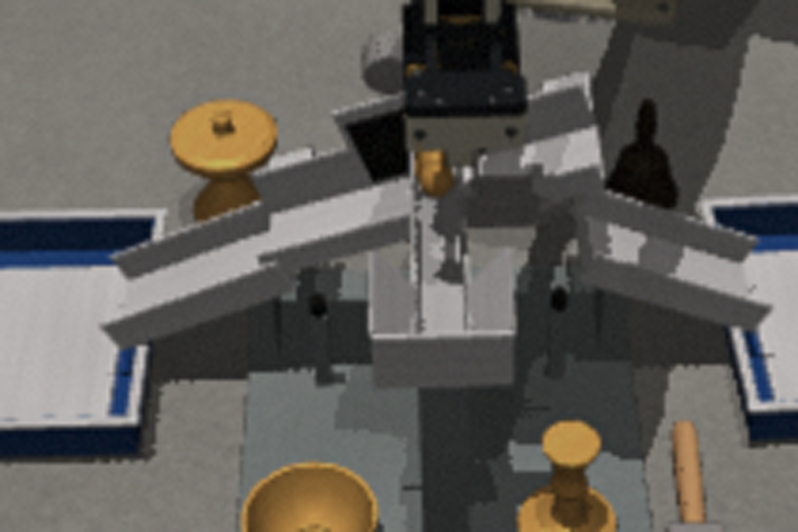

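Request:
play_rows --increments '[[[0,0.3,0,0],[0,1,0,0],[0,2,-1,0],[0,2.5,-3,0],[0,3,-6,0]]]'

```text
t: 6.8
tool_pos: [0.6473, -0.0245, 0.3434]
orientation: [3.116, 0.364, -0.004]
force: [0.4, -1.2, -0.5]
opening: 0.0004
```

```bash
python3 -c "
from h import *
go([.03,-.09,.36])
p,d=read_camera('scene');crop(p,140,140,390,280,3.2,'pics/scene7.png')
F=toF(cloud('scene',d)).reshape(-1,3)
m=(F[:,0]>.005)&(F[:,0]<.06)&(F[:,1]>.0)&(F[:,1]<.06)&(F[:,2]>.262)&(F[:,2]<.297);print(m.sum(),F[m].min(0),F[m].max(0),np.median(F[m],0))
"
```

```text
t 6.8 shift [ 0.05  7.64 -2.73] turn 0.0 tipF [ 0.0294 -0.0138  0.3324] F [ 0.4  -1.19 -0.51]
34 [0.01021843 0.02226806 0.26346535] [0.04674017 0.02582583 0.29691392] [0.03254955 0.02421859 0.28803124]
```

View pics/scene7.png

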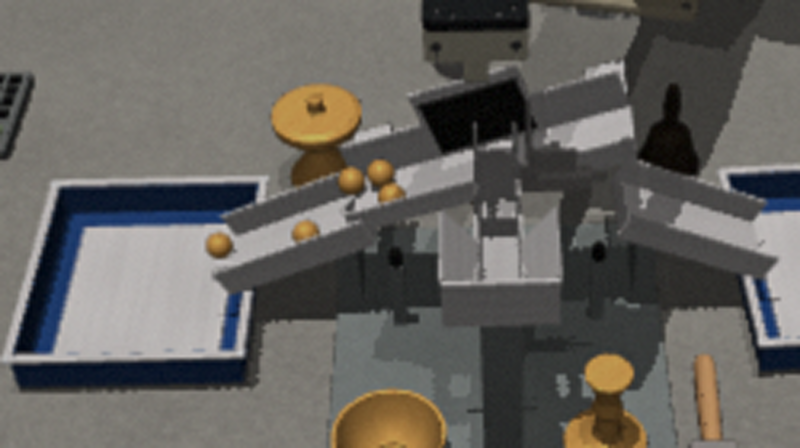

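Request:
play_rows --increments '[[[0,3,-1,0],[0,6,-2,0],[0,9,-2,0],[-2,13,-2,0],[-5,16,-2,0]]]'

```text
t: 7.35
tool_pos: [0.6373, -0.1935, 0.3717]
orientation: [3.114, 0.365, 0.01]
force: [0.8, -0.3, 0.4]
opening: 0.0009
```

Request:
play_rows --increments '[[[-2,4,0,0],[-4,7,0,0],[-4,7,0,0],[-4,7,0,0],[-4,7,0,0]]]'

```text
t: 7.85
tool_pos: [0.6152, -0.2698, 0.3723]
orientation: [3.114, 0.367, 0.012]
force: [0.1, 1.0, 0.7]
opening: 0.0005
```

```bash
cat > chk.py <<'E'
from h import *
import sys
k=sys.argv[1]
go([.03,-.09,.36])
for n,b in(('scene',(140,120,390,280,3.2)),('top',(250,100,500,280,3.2))):
    p,d=read_camera(n);crop(p,*b,f'pics/{n}{k}.png');np.save(n+k+'.npy',d)
    for nm,dd in(('before',np.load(n+'0.npy')),('now',d)):
        F=toF(cloud(n,dd)).reshape(-1,3)
        m=(F[:,0]>.005)&(F[:,0]<.055)&(abs(F[:,1])<.06)&(F[:,2]>.286)&(F[:,2]<.297)
        print(n,nm,m.sum(),F[m].min(0).round(4) if m.sum() else '',F[m].max(0).round(4) if m.sum() else '',F[m].mean(0).round(4))
E
python3 chk.py 8
```

```text
t 7.85 shift [  8.87 -15.48   0.09] turn 0.002 tipF [-0.0582 -0.2451  0.3613] F [0.06 0.95 0.69]
scene before 22 [ 0.0082 -0.0176  0.2883] [ 0.0481 -0.0143  0.2965] [ 0.0313 -0.016   0.2939]
scene now 19 [0.0128 0.0224 0.2887] [0.0476 0.0257 0.2969] [0.03  0.024 0.294]
top before 36 [ 0.0119 -0.0165  0.2876] [ 0.0475 -0.0122  0.2965] [ 0.0288 -0.0142  0.2933]
top now 33 [0.0124 0.0239 0.2876] [0.0471 0.0278 0.2963] [0.0298 0.026  0.2937]
```

View pics/scene8.png

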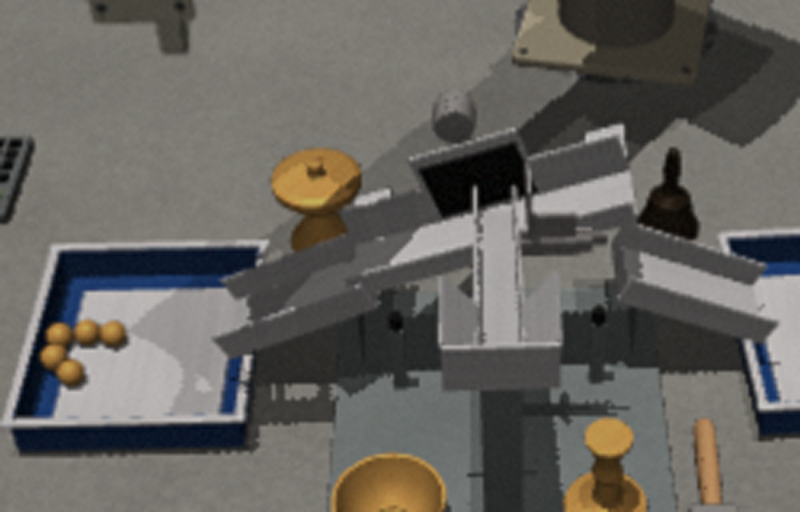

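View pics/top8.png

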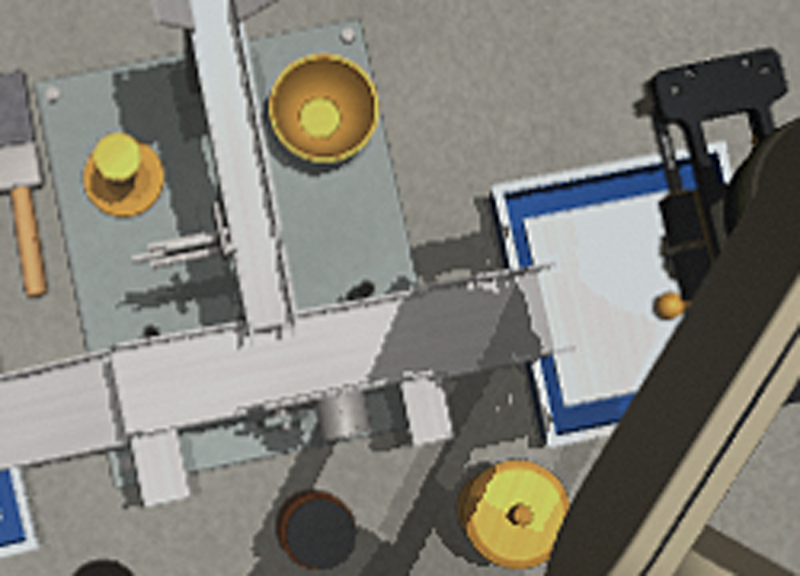

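```bash
python3 -c "
from h import *
go([.03,-.03,.36])
"
```

```text
t 7.95 shift [  8.88 -21.44   0.03] turn 0.003 tipF [-0.058  -0.2448  0.3612] F [ 0.16  0.23 -0.95]
```

Request:
play_rows --increments '[[[2,-4.3,0,0],[4,-8.6,0,0],[6,-13,0,0],[8,-17.2,0,0],[8.9,-20,0,0]]]'

```text
t: 8.45
tool_pos: [0.6556, -0.0492, 0.3715]
orientation: [3.114, 0.375, 0.012]
force: [-0.4, -0.1, 0.5]
opening: 0.0006
```

Request:
play_rows --increments '[[[0,0,3,0],[0,0,6,0],[0,0,8.5,0],[0,0,8.5,0]]]'

```text
t: 8.85
tool_pos: [0.6543, -0.0477, 0.2815]
orientation: [3.116, 0.379, 0.0]
force: [-0.2, -1.0, -0.7]
opening: 0.0
```

```bash
python3 -c "
from h import *
go([.03,.010,.272])
"
```

```text
t 8.85 shift [-0.05 -4.79 -0.16] turn 0.01 tipF [ 0.0309 -0.0379  0.2705] F [-0.17 -0.98 -0.66]
```

Request:
play_rows --increments '[[[0,-2,-0.1,0],[0,-4,-0.1,0],[0,-5,-0.1,0],[0,-5.5,-0.1,0],[0,-5.5,-0.1,0]]]'

```text
t: 9.35
tool_pos: [0.6424, 0.0035, 0.2843]
orientation: [3.11, 0.376, 0.006]
force: [3.6, -11.6, 0.1]
opening: 0.0002
```

```bash
python3 -c "
from h import *
go([.03,.018,.272])
p,d=read_camera('scene');np.save('s9.npy',d);crop(p,240,140,360,240,5,'pics/scene9.png')
F=toF(cloud('scene',d)).reshape(-1,3)
m=(F[:,0]>.005)&(F[:,0]<.055)&(F[:,1]>.018)&(F[:,1]<.05)&(F[:,2]>.286)&(F[:,2]<.297);print(m.sum(),F[m].min(0),F[m].max(0))
"
```

```text
t 9.35 shift [-0.11 -0.34  0.13] turn 0.008 tipF [0.0311 0.0145 0.2733] F [  3.56 -11.6    0.05]
10 [0.04253987 0.01930651 0.28720932] [0.04701017 0.02438014 0.2968107 ]
```

View pics/scene9.png

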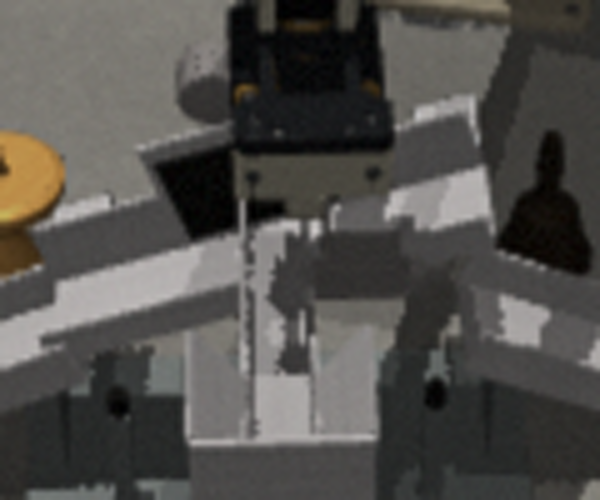

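Request:
play_rows --increments '[[[0,0.4,0,0],[0,1.2,0,0],[0,2.5,-2,0],[0,4,-6,0],[0,6,-9,0]]]'

```text
t: 9.9
tool_pos: [0.6563, -0.054, 0.3772]
orientation: [3.111, 0.378, 0.008]
force: [1.7, -0.4, 0.3]
opening: 0.0004
```

Request:
play_rows --increments '[[[-1,4,0,0],[-4,7,0,0],[-8,8,0,0],[-12,8,0,0],[-15,8,0,0]]]'

```text
t: 10.4
tool_pos: [0.5281, -0.1686, 0.3778]
orientation: [3.111, 0.376, 0.009]
force: [-0.3, -0.2, -0.1]
opening: 0.0008
```

Request:
play_rows --increments '[[[0,0,0,0],[0,0,0,0],[0,0,0,0],[0,0,0,0],[0,0,0,0]]]'

```text
t: 10.9
tool_pos: [0.5287, -0.1682, 0.3774]
orientation: [3.111, 0.378, 0.008]
force: [-0.1, 0.8, -0.3]
opening: 0.0003
```

```bash
python3 chk.py 10; python3 - <<'E'
from h import *
F=toF(cloud('scene',np.load('scene10.npy'))).reshape(-1,3)
for y in(-.112,.112):
    m=(abs(F[:,0]+.13)<.012)&(abs(F[:,1]-y)<.018)&(F[:,2]>.11);print(y,m.sum(),np.median(F[m],0) if m.any() else '')
E
```

```text
t 10.9 shift [14.93 -3.5   0.67] turn 0.01 tipF [-0.119  -0.1264  0.3664] F [-0.1   0.81 -0.33]
scene before 22 [ 0.0082 -0.0176  0.2883] [ 0.0481 -0.0143  0.2965] [ 0.0313 -0.016   0.2939]
scene now 20 [0.0115 0.0223 0.2872] [0.0465 0.0258 0.2962] [0.029  0.024  0.2938]
top before 36 [ 0.0119 -0.0165  0.2876] [ 0.0475 -0.0122  0.2965] [ 0.0288 -0.0142  0.2933]
top now 34 [0.0122 0.0239 0.289 ] [0.0474 0.0279 0.296 ] [0.0297 0.0261 0.2932]
-0.112 53 [-0.13062991 -0.10378799  0.47486501]
0.112 17 [-0.13610586  0.11229502  0.20431762]
```

View pics/scene10.png

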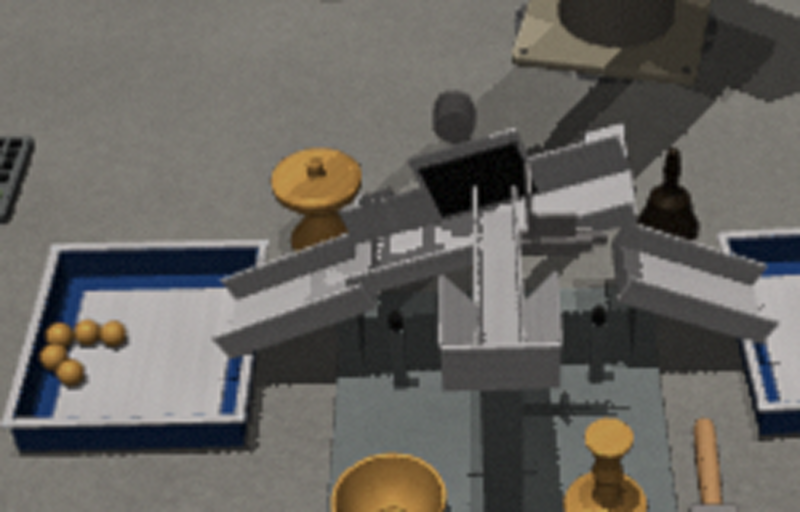

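View pics/top10.png

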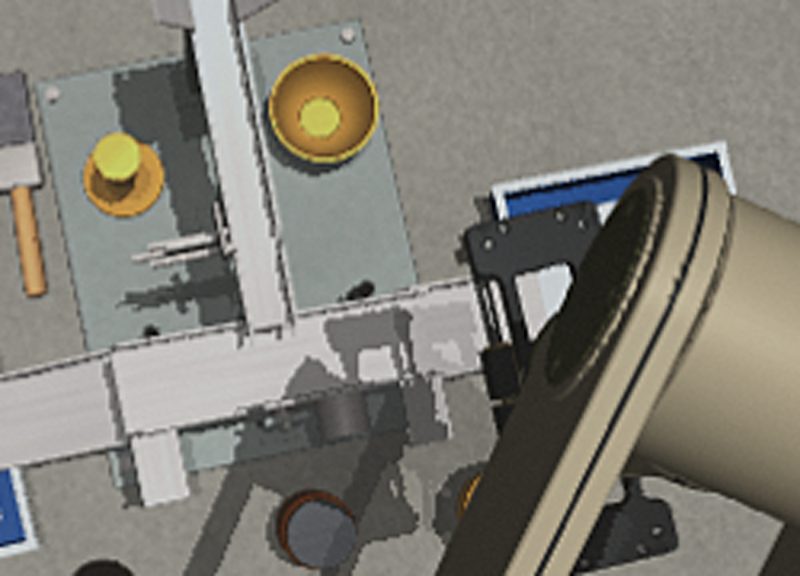

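All five balls are at rest in the right pan: in `scene10` they sit at about (40–125, 320–385) and haven't moved since `scene8`. The left pad is up at about 204 mm, the tab has stayed at its stop, and the arm is clear of everything.

```bash
python3 -c "
from plant import *
print(close_job())"
```

```text
the job is handed in; nothing more can be done
None
```

I rocked the seesaw over to the right, pushed the slide open, and all five balls ran into the right pan. I handed the job in at about 11 s of the 48 s allowed, and it gave no verdict.

**Seesaw:** I pressed the raised right pad with the closed fingers and it tipped to the other stop. In the last check the left pad was up at about 204 mm, against 199 mm expected.

**Slide:** I measured the tab's travel at about 40 mm, from both cameras. That is less than the nominal 45 mm, but above the 38 mm and 36 mm limits. The first push ended against a rigid stop at about 35 N. I pushed again after the balls had gone; it met the same resistance (about 12 N) at the same place. I think the slide started a few mm open and is now at its stop, but I couldn't confirm that.

**Balls and surroundings:** the balls lay still in the pan in two pictures 3 s apart. No contact with the balls was seen. The lamp, jar, bell, stick, bowl and brush looked undisturbed in the pictures; I judged that by eye and did not measure them. The arm was clear of everything at hand-in, with no contact force on the tool.

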